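Nest the meter-board brackets in their kit tray

TASK

Put the fork-shaped bracket and the narrow-stemmed T bracket away in the blue kit tray, both lying flat on its floor: the fork in the narrow part with its mouth towards the wide part, and the T with its crossbar in the wide part and its stem in the fork's mouth. Leave the T bracket with the broad stem where it lies; it does not fit.

Things in the scene. Friction and masses are not known exactly. Their poses are not given: they have to be found in the camera images.
- fork_mid (a point): Fork (U-shaped) bracket, 150 g: black plate 10 mm thick, lying flat, with an upright grip lug 34 mm along x, 10 mm across y, top 50 mm above the underside. Point: middle of the lug, 25 mm above the underside; z up. From here the back bar spans x -27 to 18 mm, y +-50; two prongs, each 28 wide, go on to x = 63; the 44 mm wide mouth between them opens to +x.
- tee_mid (a point): T bracket with the narrow stem, 140 g: black, 10 mm plate lying flat, same lug as the fork (34 mm along x, 10 across y, top 50 mm above the underside). Point: middle of the lug, 25 mm above the underside; z up. From here the crossbar spans x -9.5 to 25.5 mm, y +-65; the stem, 30 mm wide, runs back to x = -49.5.
- wide_tee_mid (a point): T bracket with the broad stem, to be left alone: like the other T in colour, lug, crossbar, length and place of this point, but its stem is 66 mm wide, too broad for the fork's mouth.
- tray: Blue tray with a white floor, fixed to the table, 158 (x) by 156 mm. Origin: centre of its underside, on the table. Floor 4 mm thick, wall tops at 18 mm. Pocket: x -73 to 24 mm is narrow (y +-57), x 24 to 73 is wide (y +-72). With their x axes along the tray's +x, fork lug at x = -39 and T lug at x = 40.5 (y = 0), the brackets have about 7 mm to spare all round.
Mind the look-alikes: they are no part of the job. What is meant by the tray is not turquoise, and is the smaller of those in its own colour. Leave any green or red look-alike of the part that bears fork_mid alone.

How it is judged:
By the outcome, as a careful person would: the job done as asked, in the order asked, and still so for the second after the job is handed in, with the robot touching nothing.
It also fails if it takes over 58 s, if anything falls off the work surface, if the arm or the gripper's body presses on something with over 40 N, if the wrist force passes 120 N, or if a joint passes its speed limit or range.

ROBOT

A 6-joint arm with a two-finger parallel gripper is mounted at the origin on the work surface. World frame = base frame: x ahead of the robot, y to its left, z up, the work surface at z = 0. Lengths are in m, angles in degrees, forces in N, time in s.
With the tool pointing down it reaches from about 0.325 to 0.9 m from the base axis. Payload 6.1 kg.
Tool frame: the origin (TCP) lies where the fingers leave the gripper's body, on its centre line; the fingertips stand 73 mm ahead of it and the grasp point (between the pads) lies 54 mm ahead of it (env.finger_overhang is the distance from the TCP to the fingertips, in m); z points along the fingers, y is the direction in which the jaws open and shut (so a half turn about z gives the same grasp; the last joint's range is limited). The gripper opens to 85 mm and grips with 20 to 120 N. Pads are 22 mm wide; open, the fingers measure 114 mm over their backs; the gripper's body (76 mm by 85 mm) begins 54 mm behind the grasp point. The pads swing forward as they close: fully open they stand 13 mm farther back than shut.
Start: joints at [-70.709, 12.628, 87.462, -0, 79.91, -7.225], TCP at [0.279, -0.559, 0.304] pointing down, gripper open.
Joint ranges: [-170.65, 170.65], [-52.31, 119.04], [5.05, 147.46], [-71.25, 251.25], [11.57, 151.72], [-153.62, 153.62]. Speed limits (degrees/s): [147.25, 147.25, 172.46, 180, 180, 180].

INTERFACE

Orientations are given as a 3x3 rotation matrix whose columns are the frame's x, y, z axes.
In Python, from plant import env gives the robot as it stands. The module is installed in compiled form; this text tells all that it offers. Calls block until the motion is done:
- env.reach(position, orientation): joint-space move of the TCP to a pose.
- env.move_straight(position, orientation=None, v=0.15, guard=None): straight line of the TCP; orientation=None keeps the orientation; v is the mean speed in m/s. With guard (N) it stops when the force on the tool has changed by that much, and returns True; else False.
- env.move_joints(angles): joint-space move.
- env.move_gripper(opening, squeeze=None): finger opening in m; squeeze is the grip in N (None keeps the last); returns when the fingers have stopped.
- env.dwell(seconds).
- env.ik(position, orientation): joint angles nearest the present ones, or None.
- env.observe(): the state.
- env.read_camera(name): name is "scene" or "top"; returns a dict with "img" (480x640x3 uint8, blue, green, red), "vertical_fov" (degrees; the focal length in pixels is half the picture's height over the tangent of half this angle, whatever the lens; pixels are square), "cx", "cy" (the principal point, pixels), "position" and "attitude" of the camera in the world. Camera axes: x right, y down, z forward; pixel columns grow to the right and rows downward; lengths in m; the calibration is good to about 2 mm. A picture is of the moment at which its call begins. There is no depth.
A pose or a line that the arm cannot do raises env.IKError and nothing moves.
- env.job_done(): hands the job in, once; it reports no verdict.
The state is a dict: "t": time; "joints": joint angles; "qd": joint speeds; "tau": joint torques, N m; "eef_pos": TCP position; "tcp_rot": TCP orientation; "force": force on the tool from outside, world axes, zero at the start; "torque": the same for the moment, N m; "finger_gap": finger opening in m.
Only numpy, scipy, OpenCV 4.12 (cv2) and the standard library are available. Lean on these libraries where they do the work, as an engineer would, in place of code of your own. Each camera call takes 0.05 s, during which the arm holds its last target. There are 200 camera calls.

## Working session

There is one attempt and no reset: what is moved stays moved. The work goes in short steps, each a Python script; the robot and the scene stay as the last script left them, time stands still between calls to the robot, and variables do not carry over. Pictures are saved under pics/ and viewed, about 8 in all and at most 12, crops included, and the job is handed in when it is done.

```bash
mkdir -p pics
python3 - <<'E'
from plant import env
import cv2
for n in ("top","scene"):
    c=env.read_camera(n); cv2.imwrite(f"pics/{n}0.png",c["img"]); print(n,{k:v for k,v in c.items() if k!="img"})
E
```

```text
top {'vertical_fov': 44.298384870530604, 'cx': 326.1039506463166, 'cy': 238.09969559262865, 'position': array([0.43476803, 0.02787033, 1.52385749]), 'attitude': array([[-7.49826174e-04, -9.97589806e-01,  6.93831156e-02],
       [-9.99980791e-01,  3.21116879e-04, -6.18981783e-03],
       [ 6.15261908e-03, -6.93864242e-02, -9.97570884e-01]])}
scene {'vertical_fov': 57.74584464771018, 'cx': 317.42964593090556, 'cy': 251.32014210224267, 'position': array([ 1.09187434, -0.57845972,  0.60219138]), 'attitude': array([[ 0.75945182,  0.35619023, -0.54439091],
       [ 0.65018782, -0.44400347,  0.61653606],
       [-0.02210733, -0.82218577, -0.56878979]])}
```

View pics/top0.png

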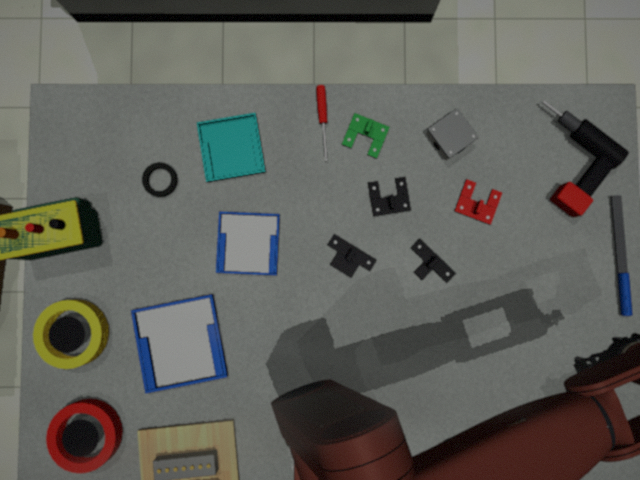

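View pics/scene0.png

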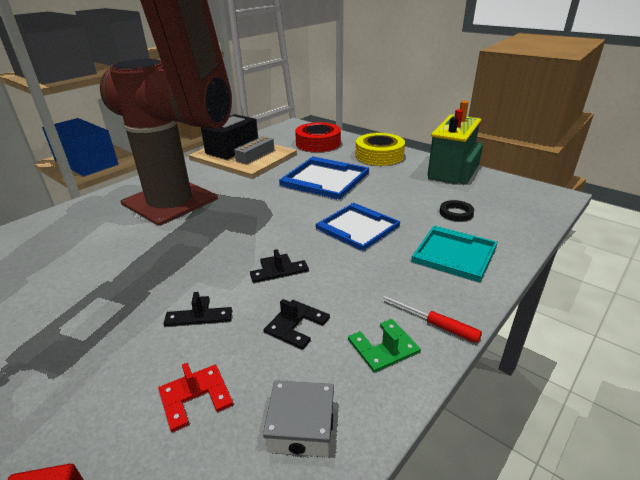

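Top view: the blue candidates are at (248,243) (small) and (180,343) (large), and there is a turquoise one at (231,147). The small blue one at (248,243) is the tray, with its wide part towards image-up, i.e. world +x. Of the forks, black (389,197) is meant; green (366,134) and red (478,201) are look-alikes. Of the Ts, (433,261) has the narrow stem and (351,254) the broad one, which stays. Next I fit 3D silhouettes in both cameras and confirm in an enlarged crop.

```bash
cat > h.py <<'E'
from plant import env
import cv2, numpy as np
from scipy.optimize import minimize
from scipy.spatial.transform import Rotation as Ro
def box(x0,x1,y0,y1,z0,z1): return np.array([[x,y,z] for x in(x0,x1) for y in(y0,y1) for z in(z0,z1)])/1000
LUG=box(-17,17,-5,5,0,50)
P={"fork":[box(-27,18,-50,50,0,10),box(18,63,22,50,0,10),box(18,63,-50,-22,0,10),LUG],
   "tee":[box(-9.5,25.5,-65,65,0,10),box(-49.5,0,-15,15,0,10),LUG],
   "wide":[box(-9.5,25.5,-65,65,0,10),box(-49.5,0,-33,33,0,10),LUG],
   "tray":[box(-79,79,-78,78,0,18)]}
def proj(c,p):
    q=(np.atleast_2d(p)-c["position"])@c["attitude"]; f=240/np.tan(np.radians(c["vertical_fov"]/2))
    return q[:,:2]/q[:,2:]*f+[c["cx"],c["cy"]]
def ray(c,uv,z):
    f=240/np.tan(np.radians(c["vertical_fov"]/2)); d=c["attitude"]@np.array([(uv[0]-c["cx"])/f,(uv[1]-c["cy"])/f,1])
    return c["position"]+d*(z-c["position"][2])/d[2]
def Rz(a): return Ro.from_euler("z",a,degrees=True).as_matrix()
def down(a): # tool down, jaws (tool y) along part y at yaw a
    return Rz(a)@np.diag([1,-1,-1.])
S=4
def hulls(c,name,x,y,a,z):
    return [cv2.convexHull(proj(c,b@Rz(a).T+[x,y,z]).astype(np.float32)) for b in P[name]]
def mask(c,name,col=None):
    im=c["img"].astype(int)
    if name=="tray": return ((im[...,0]>im[...,2]+60)&(im[...,0]>im[...,1]+45)).astype(np.uint8)
    return (im.max(2)<50).astype(np.uint8)
def pick(m,uv):
    cs,_=cv2.findContours(m,cv2.RETR_EXTERNAL,cv2.CHAIN_APPROX_NONE)
    k=min(cs,key=lambda k:abs(cv2.pointPolygonTest(k,tuple(map(float,uv)),True)) if cv2.pointPolygonTest(k,tuple(map(float,uv)),True)<0 else (-1 if cv2.contourArea(k)>100 else 9))
    o=np.zeros_like(m); cv2.drawContours(o,[k],-1,1,-1); return o
def fit(cams,name,guess,z=0.0):
    data=[]
    for c in cams:
        m=pick(mask(c,name),proj(c,[guess[0],guess[1],z+.005])[0])
        x,y,w,h=cv2.boundingRect(m); r=(max(x-12,0),max(y-12,0),w+24,h+24)
        t=cv2.GaussianBlur(m[r[1]:r[1]+r[3],r[0]:r[0]+r[2]].astype(np.float32),(0,0),1); data.append((c,r,t,m.sum()))
    def cost(p):
        e=0
        for c,r,t,n in data:
            im=np.zeros((r[3]*S,r[2]*S),np.uint8)
            for h in hulls(c,name,p[0],p[1],p[2]*100,z): cv2.fillConvexPoly(im,np.round(((h[:,0]-r[:2])*S+S/2-.5)*16).astype(np.int32),255,shift=4)
            q=cv2.GaussianBlur(cv2.resize(im,(r[2],r[3]),interpolation=cv2.INTER_AREA).astype(np.float32)/255,(0,0),1)
            e+=((q-t)**2).sum()/n
        return e/len(data)
    best=None
    for da in (-12,0,12):
        g=np.array([guess[0],guess[1],(guess[2]+da)/100])
        for _ in range(2):
            s=minimize(cost,g,method="Nelder-Mead",options=dict(initial_simplex=[g,g+[.012,0,0],g+[0,.012,0],g+[0,0,.1]],xatol=1e-4,fatol=1e-6)); g=s.x
        if best is None or s.fun<best.fun: best=s
    return best.x*[1,1,100],best.fun
E
cat > m.py <<'E'
from h import *
top=env.read_camera("top"); sc=env.read_camera("scene")
# pixel (lug/centre) guesses -> world
G={"tray":((248,243),0),"fork":((389,200),3),"tee":((430,264),-135),"wide":((352,253),-25)}
for n,(uv,a) in G.items():
    w=ray(top,uv,.01)
    for nm,cs in (("top",[top]),("scene",[sc]),("both",[top,sc])):
        for aa in ((a,) if n in("tray","fork") else range(-180,180,45)):
            r=fit(cs,n,(w[0],w[1],aa))
            if aa in(a,-180) or r[1]<b[1]: b=r
        print(n,nm,b[0].round(4),round(b[1],3))
    for c in(top,sc): cv2.polylines(c["img"],[np.round(h*16).astype(int) for h in hulls(c,n,*b[0],0)],True,(0,255,255),1,cv2.LINE_AA,4)
a=cv2.resize(top["img"][165:300,205:475],None,fx=2.9,fy=2.2*2.9/2.2); cv2.imwrite("pics/c1.png",a)
cv2.imwrite("pics/s1.png",cv2.resize(sc["img"][190:360,150:430],None,fx=2.8,fy=2.8))
E
time python3 m.py
```

```text
tray top [ 0.5273  0.2204 -2.6947] 3.849
tray scene [ 0.5212  0.2284 -2.1861] 0.048
tray both [ 0.5268  0.2211 -2.6402] 1.966
fork top [ 0.632  -0.1471  9.1643] 0.035
fork scene [ 0.6311 -0.1456  9.4641] 0.024
fork both [ 0.6315 -0.1464  8.7709] 0.032
tee top [  0.4777  -0.2501 -44.3246] 0.04
tee scene [  0.4765  -0.2486 -43.8667] 0.034
tee both [  0.4773  -0.2496 -44.1132] 0.04
wide top [  0.4979  -0.0425 -31.6903] 0.031
wide scene [  0.4964  -0.0413 -32.1677] 0.026
wide both [  0.4973  -0.0418 -31.6883] 0.032
real	0m41.222s
user	0m37.811s
sys	0m0.598s
```

View pics/c1.png

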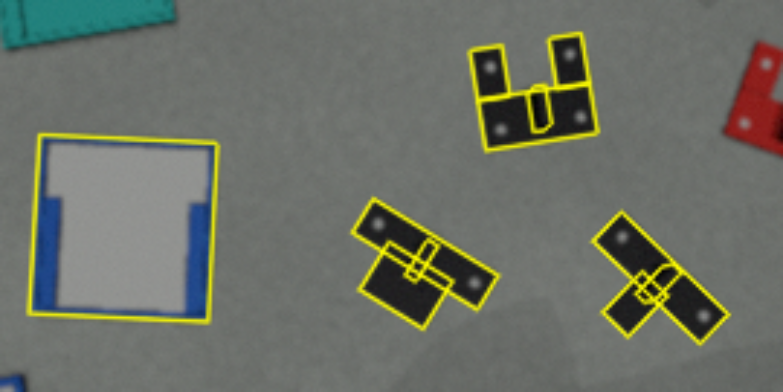

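The crop confirms the choice: the overlays match the black fork (≈(537,95) in the crop), the narrow T (≈(655,280)), the broad T (≈(420,262)) and the small blue tray with its wide part at the top. The tray's fit in the top camera was poor because its blue mask is broken into pieces. I refit it from the hull of all its blue, then pick up the fork.

```bash
cat >> h.py <<'E'
def fit_tray(c,g=(.521,.224,-2.3)):
    m=mask(c,"tray"); roi=np.zeros_like(m)
    cv2.fillConvexPoly(roi,cv2.convexHull(proj(c,P["tray"][0]*[1.12,1.12,1]@Rz(g[2]).T+[g[0],g[1],0]).astype(np.int32)),1)
    k=cv2.convexHull(cv2.findNonZero(m*roi)); o=np.zeros_like(m); cv2.fillConvexPoly(o,k,1)
    global mask_; old=globals()["pick"]; globals()["pick"]=lambda *_:o
    r=fit([c],"tray",g); globals()["pick"]=old; return r
H=.091 # TCP above part underside: tips 18 mm up
def plan(src,dst,spt):
    """both half turns: best joint-6 margin for grasp and place"""
    best=None
    for f in (0,180):
        q=[env.ik([p[0],p[1],H+z],down(p[2]+f)) for p in(src,dst) for z in(.0,.12)]
        if any(k is None for k in q): continue
        m=max(abs(k[5]) for k in q)+.3*abs(q[0][5]-env.observe()["joints"][5])
        if best is None or m<best[0]: best=(m,f,q)
    return best
def lift_from(p,f,grip=50):
    env.move_gripper(.05)
    R=down(p[2]+f); env.reach([p[0],p[1],H+.09],R)
    print("guard",env.move_straight([p[0],p[1],H],R,v=.12,guard=15))
    env.move_gripper(0,grip); o=env.observe(); print("gap",o["finger_gap"],o["eef_pos"])
    env.move_straight([p[0],p[1],H+.12],R,v=.2); o=env.observe(); print("gap",o["finger_gap"],"F",np.round(o["force"],2),"t",o["t"])
E
python3 - <<'E'
from h import *
import json
t=[fit_tray(env.read_camera(n)) for n in("top","scene")]; print(t)
T=np.mean([k[0] for k in t],0); json.dump(T.tolist(),open("tray.json","w"))
dst=lambda x:(*(T[:2]+(Rz(T[2])@[x,0,0])[:2]),T[2])
src=(.6315,-.1463,9.2)
f=plan(src,dst(-.039),0); print(f[1],np.round(f[2],1)[:, :].tolist(),dst(-.039))
if max(abs(t[0][0][:2]-t[1][0][:2]))<.004:
    lift_from(src,f[1])
    c=env.read_camera("scene"); cv2.imwrite("pics/s2.png",c["img"])
E
```

```text
[(array([ 0.52767577,  0.22056943, -2.4414813 ]), np.float64(0.005120534241966936)), (array([ 0.52359791,  0.2263587 , -2.54235201]), np.float64(0.013213561868603712))]
0 [[-20.0, 28.5, 91.7, -0.0, 59.8, 60.8], [-20.0, 20.1, 88.6, -0.0, 71.3, 60.8], [16.4, 15.6, 109.2, -0.0, 55.2, 108.9], [16.4, 5.5, 105.9, -0.0, 68.6, 108.9]] (np.float64(0.4866737231066707), np.float64(0.22515972219251648), np.float64(-2.491916658356819))
```

The two tray fits disagree by 7 mm, more than the parts' fits did, so I didn't move. I'll look at both fits over the pixels.

Run:
```python
from h import *
out=[]
for n in("top","scene"):
    c=env.read_camera(n); x,y=(205,200) if n=="top" else (305,195)
    s=4; im=cv2.resize(c["img"][y:y+90,x:x+100],None,fx=s,fy=s,interpolation=cv2.INTER_CUBIC)
    for p,col in(((.5277,.2206,-2.44),(0,255,255)),((.5236,.2264,-2.54),(0,0,255))):
        for zs in((0,),(.018,)):
            q=np.array([[a*.079,b*.078,zs[0]] for a,b in((1,1),(1,-1),(-1,-1),(-1,1))])@Rz(p[2]).T+[p[0],p[1],0]
            cv2.polylines(im,[np.round(((proj(c,q)-[x,y])*s+s/2-.5)*16).astype(int)],True,col,1,cv2.LINE_AA,4)
    out.append(im)
cv2.imwrite("pics/c3.png",np.hstack(out))
```

```text
(no output)
```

View pics/c3.png

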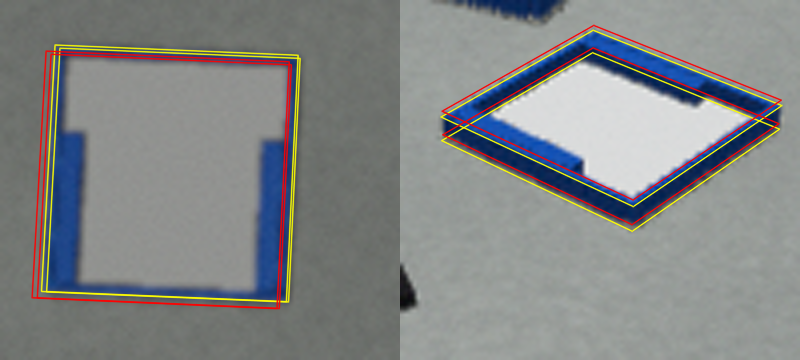

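The dark walls in the scene view were cut from the mask, so the scene fit (red) is biased. The top fit (yellow) matches both views to within about 1 mm. I use (0.527, 0.2212, -2.45°), which includes the same ~0.6 mm camera averaging as the parts, and go on.

```bash
cat >> h.py <<'E'
T=np.array([.5270,.2212,-2.45])
dst=lambda x:(*(T[:2]+(Rz(T[2])@[x,0,0])[:2]),T[2])
E
python3 - <<'E'
from h import *
src=(.6315,-.1463,9.2); f=plan(src,dst(-.039),0)[1]
lift_from(src,f)
d=dst(-.039); env.reach([d[0],d[1],H+.12],down(d[2]+f)); env.move_straight([d[0],d[1],H+.045],v=.2)
o=env.observe(); print("gap",o["finger_gap"],o["eef_pos"],"t",o["t"])
ims=[]
for n,(x,y) in(("top",(190,180)),("scene",(270,130))):
    ims.append(cv2.resize(env.read_camera(n)["img"][y:y+120,x:x+130],None,fx=3,fy=3,interpolation=cv2.INTER_CUBIC))
cv2.imwrite("pics/c4.png",np.hstack(ims))
E
```

```text
guard False
gap 0.008991629824054359 [ 0.63210146 -0.14648273  0.09202162]
gap 0.009260880431782584 F [-0.32  0.88 -2.01] t 4.9417
gap 0.00929215687081931 [0.48856502 0.22236075 0.1361569 ] t 6.9333
```

View pics/c4.png

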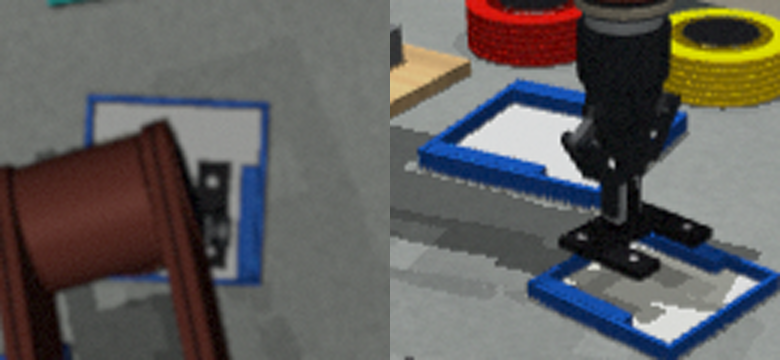

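The fork is held level above the narrow part, with its prongs pointing to the wide part (top crop (212,180)). I lower it, release, back off and check.

```bash
cat >> h.py <<'E'
def lower(d):
    print("slow guard",env.move_straight([d[0],d[1],H+.0025],v=.04,guard=8)); o=env.observe(); print(o["eef_pos"],np.round(o["force"],1))
    env.move_gripper(.04); env.dwell(.2); env.move_straight([d[0],d[1],H+.10],v=.2)
    print("t",env.observe()["t"])
E
python3 - <<'E'
from h import *
lower(dst(-.039))
src=(.4773,-.2494,-44.1); b=plan(src,dst(.0405),0); f=b[1]; print(f,np.round(b[2],1).tolist())
R=down(src[2]+f); env.reach([src[0],src[1],H+.10],R); print(env.observe()["t"])
ims=[]
for n,(x,y) in(("top",(190,180)),("scene",(290,180))):
    c=env.read_camera(n); ims.append(cv2.resize(c["img"][y:y+120,x:x+130],None,fx=3,fy=3,interpolation=cv2.INTER_CUBIC))
    r=fit([c],"fork",dst(-.039),z=.004); print(n,r,"in tray",((r[0][:2]-T[:2])@Rz(T[2])[:2,:2]*1000).round(1))
cv2.imwrite("pics/c5.png",np.hstack(ims))
E
```

```text
slow guard True
[0.48773119 0.22278318 0.09600315] [-0.9  0.1  3. ]
t 9.1833
0 [[-36.0, 15.8, 108.9, -0.0, 55.3, 98.1], [-36.0, 5.8, 105.5, -0.0, 68.6, 98.1], [13.7, 23.9, 98.1, -0.0, 58.0, 106.2], [13.7, 15.0, 95.0, -0.0, 70.0, 106.2]]
10.9083
top (array([ 0.48753142,  0.2207903 , -2.1663118 ]), np.float64(0.09666915166945685)) in tray [-39.4  -2.1]
scene (array([ 0.48544879,  0.22667844, -3.04524653]), np.float64(0.12347431640625)) in tray [-41.7   3.7]
```

View pics/c5.png

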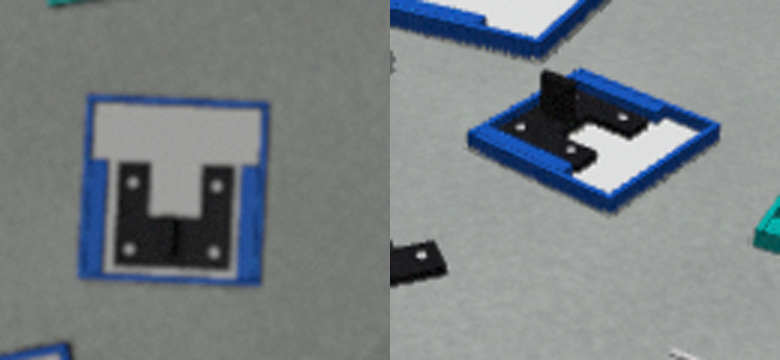

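The fork lies flat in the narrow part, with white floor showing evenly left and right (crop x 107–115 and 235–243). The top fit gives lug x = -39.4 mm. The wall-occluded fits in y are noisy, but the picture shows it centred. Now the narrow T.

Run:
```python
from h import *
src=(.4773,-.2494,-44.1); b=plan(src,dst(.0405),0); f=b[1]; print(f)
lift_from(src,f)
d=dst(.0405); env.reach([d[0],d[1],H+.12],down(d[2]+f)); env.move_straight([d[0],d[1],H+.045],v=.2)
o=env.observe(); print("gap",o["finger_gap"],o["eef_pos"],d,"t",o["t"])
ims=[]
for n,(x,y) in(("top",(190,180)),("scene",(270,130))):
    ims.append(cv2.resize(env.read_camera(n)["img"][y:y+120,x:x+130],None,fx=3,fy=3,interpolation=cv2.INTER_CUBIC))
cv2.imwrite("pics/c6.png",np.hstack(ims))
```

```text
0
guard False
gap 0.009453267777501984 [ 0.47780569 -0.2497649   0.09183653]
gap 0.009123487179571097 F [-0.7  -0.32 -1.91] t 13.6083
gap 0.009145268701675317 [0.5677603  0.21885798 0.13617409] (np.float64(0.5674629792036939), np.float64(0.21946872475861495), np.float64(-2.45)) t 15.875
```

View pics/c6.png

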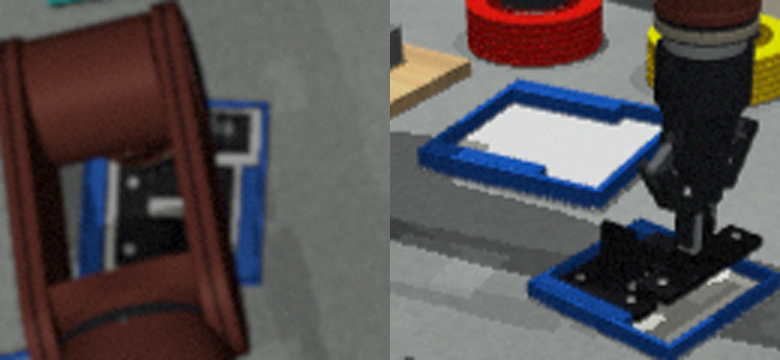

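The T is held above the wide part with its stem over the fork's mouth and its crossbar parallel to the tray's end. I lower it, release and check.

Run:
```python
from h import *
lower(dst(.0405))
o=env.observe(); env.reach([.45,-.25,.3],down(-45)); print(env.observe()["t"])
ims=[]
for n,(x,y) in(("top",(190,180)),("scene",(290,180))):
    c=env.read_camera(n); ims.append(cv2.resize(c["img"][y:y+120,x:x+130],None,fx=3,fy=3,interpolation=cv2.INTER_CUBIC))
    print(n,"wide",fit([c],"wide",(.4973,-.0418,-31.7)))
cv2.imwrite("pics/c7.png",np.hstack(ims))
```

```text
slow guard True
[0.56699854 0.21936639 0.09583967] [-0.7 -0.3  3.9]
t 18.125
19.925
top wide (array([  0.49738571,  -0.04312756, -31.64370454]), np.float64(0.030683588668869433))
scene wide (array([  0.49595038,  -0.04172668, -31.34691941]), np.float64(0.021158513173598226))
```

View pics/c7.png

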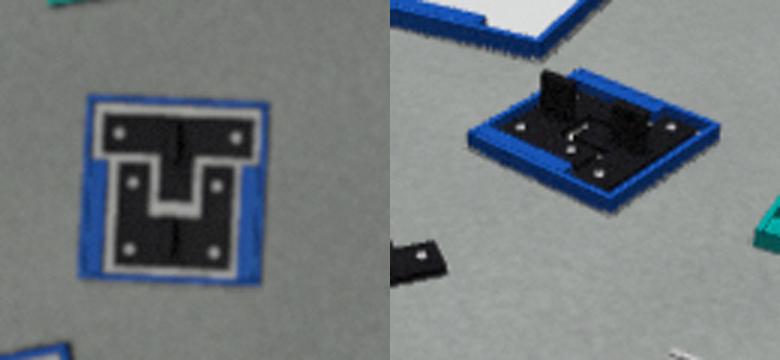

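Both brackets lie flat in the tray with even gaps all round. The T's stem (crop (178,185)) is in the fork's mouth, and the broad T is where it was. I hand the job in.

```bash
python3 -c "
from plant import env
env.job_done(); print(env.observe()['t'])"
```

```text
the job is handed in; nothing more can be done
the job is handed in; nothing more can be done
```

The fork and the narrow-stemmed T are both put away in the small blue tray, and I handed the job in at about 20 s. I placed the fork first, mouth towards the wide part, then the T with its crossbar in the wide part and its stem in the fork's mouth.

**Final picture:** both brackets lie flat with even gaps all round. Each touched the tray floor at the expected height, within about 1 mm. The broad-stemmed T refitted within about 1 mm of where it was, and the gripper was retracted and touching nothing.

**Checks that disagreed:**
- **Tray position:** my first fits from the two cameras differed by up to 6 mm per axis. The scene camera's colour mask had cut off the tray's dark walls, so I used the top camera's fit with a small shift, after checking that fit over both views.
- **Fork after placing:** the fits from the two cameras disagreed sideways (-2.1 mm and +3.7 mm) because the tray walls hid part of it. I relied on the gaps seen in the top picture instead.
- **T after placing:** I checked its position by eye only, with no fit.

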